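Draw down the ventilator shutter with the hook pole

ROBOT

A 7-joint arm with a two-finger parallel gripper is mounted at the origin on the work surface. World frame = base frame: x ahead of the robot, y to its left, z up, the work surface at z = 0. Lengths are in mm, angles in degrees, forces in N, time in s.
With the tool pointing down it reaches from about 425 to 875 mm from the base axis. Payload 8.4 kg.
Tool frame: the origin (TCP) lies on the mounting face of the last link; the fingertips stand 182 mm ahead of it and the grasp point (between the pads) lies 164 mm ahead of it; z points along the fingers, y is the direction in which the jaws open and shut (so a half turn about z gives the same grasp; the last joint's range is limited). The gripper opens to 87 mm and grips with 3 to 60 N. Pads are 19 mm wide; open, the fingers measure 117 mm over their backs; the gripper's body (75 mm by 190 mm) begins 51 mm behind the grasp point.
Start: joints at [-80.226, 19.091, 2.286, 83.961, -0.768, 76.965, -3.352], TCP at [173.255, 626.463, 404.746] pointing down, gripper open.
Joint ranges: [-147.57, 147.57], [-21.85, 119.76], [-74.77, 79.35], [14.55, 137.4], [-85.83, 265.84], [4.83, 119.75], [-152.11, 152.11]. Speed limits (degrees/s): [127.2, 127.2, 159.86, 159.86, 180, 180, 180].

INTERFACE

Orientations are given as a 3x3 rotation matrix whose columns are the frame's x, y, z axes.
In Python, from workcell import status, optics, finish_job, models gives the robot as it stands.
- The arm moves only by the shell command python3 -m jog 'ROWS' [OPENING] [FORCE]. ROWS is JSON, a list that holds one entry, the list of rows, each a list of 6 numbers: the shift along the tool's x, y, z in cm, then the turn, a rotation vector about the tool's x, y, z in degrees. A call has 1 to 20 rows; each row shifts and turns the commanded pose from where the row before left it, along the tool's axes as they then stand; what a row does not reach is not made up. A row lasts 1/10 s, in which the tool goes at most 50 mm and 8.59 degrees, less where a joint would pass 70% of its speed; a pose out of reach is approached as far as the arm can. A call is refused whole if a number of a shift passes 5 or a number of a turn 8.59, either way. A call with a gripper value outside its range is refused whole. OPENING is the opening, from 0 (shut) to 1 (fully open), set as the call begins (- or left out, the last holds). The fingers move at their own pace and stop on an object; FORCE is the grip in N (left out, the last holds). Time passes only in rows, so rows that do not move let the fingers close. It gives the time, the measured TCP pose, the force and the opening at its end, in the units of the state.
- status.state(): the state, without advancing time (a new reading comes with each control period).
- optics.capture(name): name is "scene" or "side" or "wrist"; returns (picture, depth): 420x560x3 uint8, blue, green, red; 420x560 float32, mm along the optical axis (not along the pixel's ray), 0 where there is no reading.
- optics.camera_params(name): a dict with "vertical_fov" (degrees; the focal length in pixels is half the picture's height over the tangent of half this angle, whatever the lens; pixels are square), "cx", "cy" (the principal point, pixels), "camera_from_world" (4x4, takes a point from world to camera coordinates). Camera axes: x right, y down, z forward; pixel columns grow to the right and rows downward; lengths in mm; the calibration is good to about 2 mm. A picture is of the moment at which its call begins: read the wrist's pose just before it. camera_params takes no time and is no camera call; for the wrist camera it gives the pose at the moment of the call.
- finish_job(): hands the job in, once; it reports no verdict.
Trained networks look in the newest picture that a camera, given by its name, has taken for a name from the list of things; names that differ only in an ending like _2 or _b are one class to them, and where a whole thing is asked for, a point or a joint stands for the part that bears it (a point fixed in the world has none). Each returns a list of dicts, best first, with "score" (0 to 1); they miss things now and then, are a little off and sometimes report something else, mostly with a low value. They report only what shows in the picture. A call takes as long as a camera call. They do not tell look-alikes from the thing itself.
- models.find_in(camera, name): "centre" ([x, y, z] in mm, in world coordinates, good to about 4 mm: the middle of the surface that is visible of it).
The state is a dict: "t": time; "qpos": joint angles; "qd": joint speeds; "joint_torque": joint torques, N m; "ee_pos": TCP position; "tool_rot": TCP orientation; "wrist_force": force on the tool from outside, world axes, zero at the start; "torque": the same for the moment, N m; "finger_gap": opening from 0.0 (shut) to 1.0 (fully open).
Only numpy, scipy, OpenCV 4.12 (cv2) and the standard library are available. Lean on these libraries where they do the work, as an engineer would, in place of code of your own. Each camera call takes 0.05 s, during which the arm holds its last target. There are 200 camera calls.

TASK

Open the ventilator: take the hook pole from its rest, put its hook through the eye behind the pelmet and draw the stiff shutter fully down with it until it meets its bottom stop, without forcing it and touching the shutter with nothing but the pole. Then unhook and set the pole down gently on its rest the way it lay, level across both bearers with the hook pointing the same way, leaving the things around undisturbed.

Things in the scene. Friction and masses are not known exactly. Their poses are not given: they have to be found in the camera images.
- vent: ventilator: fixed piece of white block wall, 320 wide, 90 deep, 360 high. Origin: foot of its front face, in the middle; x points into the wall (away from the robot), y to the left along it as seen from the robot, z up. On the front slides a plywood shutter (206 wide, 110 high, its face 10 in front of the wall)
- pelmet (a point): middle of the lower edge of a pine pelmet board (240 wide, 86 high, 8 thick, inner face 85 in front of the wall, lower edge 254 above the board) hung in front of the eye; cheeks at y = +-110 to +-120; open above and below. The eye is reached with the hook only by sloping the pole up from under the pelmet, 30 to 45 degrees above level. Axes as vent
- ring (a point): centre of the steel eye on the shutter: an upright ring of 6 bar, 24 hole, 36 outside; hole axis = the ventilator's y (level, along the wall). Centre 40 in front of the wall, on a 8 thick stem, 270 above the board with the shutter fully up; goes down with it. Axes as vent
- shutter (a joint): how far the shutter is drawn down, m: 0 fully up, 0.090 at the rigid bottom stop. It is stiff: friction needs 1.5 to 3.5 N and a lift spring adds up to 3.6 N towards the bottom (5 to 8 N in all, which may turn the pole in the grip, so that the hook lags behind the hand). The stop is felt as a sharp rise of the force; friction keeps the shutter where it is left
- pole: hook pole, loose, 120 g: wooden handle 130 long, 18 wide, 20 high, then a 10 thick steel shaft. Origin: the handle's centre, about the centre of mass; x along the pole to the hook, y to the prong's side, z up as it lies. At x = 165 a 7 thick prong leaves square to +y up to y = 22, then is bent back towards the handle, its tip ending at y = 33, x = 155
- hook (a point): the place on the prong where the eye is to hang: x = 165, y = 12, z = 0 in the pole's frame. Axes as pole
- rest: pine pole rest, fixed: base 120 x 110, 4 thick, with two bearers across (16 thick, at x = +-50, top 24 above the board), each with 10 high end stops at y = +-45 to +-55. Origin under its centre. At the start the pole lies across both bearers, about centred, its x along the rest's x, its origin 34 above the board; room for fingers between the bearers
- saucer: white ceramic saucer, 120 across, 18 high; bystander; origin under its centre
- keyring: aluminium key ring with two keys lying flat, about 80 long, 4 high; bystander; origin under the ring's centre
- hairclip: purple plastic hair clip, 75 x 24 x 20; bystander; origin under its centre
- tub: closed round tub of petroleum jelly, 68 across, 50 high; bystander; origin under its centre
- radio: small wind-up radio, 65 x 190 x 115 with a tuning lever and carrying handle on top (144 high in all); bystander; origin under its centre
- mug: terracotta mug, 76 across, 85 high; bystander; origin under its centre
Mind the look-alikes: they are no part of the job. Several things have the shape of the rest; the one meant has the colours described above.

How it is judged:
By the outcome, as a careful person would: the job done as asked, in the order asked, and still so for the second after the job is handed in, with the robot touching nothing.
It also fails if it takes over 72 s, if anything falls off the work surface, if the arm or the gripper's body presses on something with over 40 N, if the wrist force passes 120 N, or if a joint passes its speed limit or range.

## Working session

There is one attempt and no reset: what is moved stays moved. The work goes in short steps, Python scripts to look and compute and a shell command to move; the robot and the scene stay as the last step left them, time stands still between calls to the robot, and variables do not carry over. Pictures are saved under pics/ and viewed, about 8 in all and at most 12, crops included, and the job is handed in when it is done.

```bash
ls; mkdir -p pics; python3 - <<'E'
from workcell import status, optics, models
import cv2, numpy as np
s=status.state(); print({k:np.round(v,2).tolist() for k,v in s.items()})
for c in ("scene","side"):
    p,d=optics.capture(c); cv2.imwrite(f"pics/{c}0.png",p); np.save(f"pics/{c}0d.npy",d)
    P=optics.camera_params(c); print(c,P["vertical_fov"],P["cx"],P["cy"],np.round(P["camera_from_world"],3).tolist())
    for n in ("vent","pelmet","ring","pole","hook","rest","saucer","keyring","hairclip","tub","radio","mug"):
        print(n,[(round(r["score"],2),np.round(r["centre"]).tolist()) for r in models.find_in(c,n)][:4])
E
```

```text
pics
{'t': 0.0, 'qpos': [-80.23, 19.13, 2.28, 84.01, -0.77, 76.97, -3.35], 'qd': [-0.01, 0.03, 0.08, 0.01, -0.06, -0.01, 0.12], 'joint_torque': [0.0, -65.64, 1.34, -40.38, -0.06, 0.04, 0.0], 'ee_pos': [173.21, 626.31, 403.87], 'tool_rot': [[-0.96, 0.27, -0.0], [0.27, 0.96, -0.0], [-0.0, -0.0, -1.0]], 'wrist_force': [-0.59, 0.32, 0.85], 'torque': [0.03, 0.03, 0.0], 'finger_gap': 1.0}
scene 44.04919986541845 276.30108191003495 215.23892010666165 [[0.75, 0.662, 0.004, -405.919], [0.53, -0.596, -0.603, -161.924], [-0.396, 0.454, -0.798, 1756.007], [0.0, 0.0, 0.0, 1.0]]
vent [(0.92, [762.0, -259.0, 321.0])]
pelmet [(0.9, [763.0, -259.0, 322.0])]
ring []
pole [(0.64, [527.0, 188.0, 39.0])]
hook [(0.91, [528.0, 188.0, 40.0]), (0.65, [503.0, 163.0, 2.0])]
rest [(0.73, [501.0, 161.0, 3.0]), (0.66, [311.0, 206.0, 2.0]), (0.66, [447.0, 366.0, 4.0])]
saucer [(0.78, [435.0, -120.0, 15.0])]
keyring [(0.58, [586.0, 0.0, 2.0])]
hairclip [(0.73, [721.0, 118.0, 15.0])]
tub [(0.83, [741.0, 226.0, 49.0]), (0.42, [434.0, -119.0, 15.0])]
radio [(0.69, [620.0, 443.0, 105.0]), (0.36, [762.0, -256.0, 320.0])]
mug [(0.95, [408.0, -451.0, 48.0])]
side 42.21090375218119 280.4830922140231 221.2842062093612 [[0.714, -0.7, -0.016, -347.268], [-0.554, -0.55, -0.625, 396.411], [0.429, 0.455, -0.781, 1436.13], [0.0, 0.0, 0.0, 1.0]]
vent [(0.16, [704.0, -227.0, 286.0])]
pelmet [(0.68, [709.0, 111.0, 15.0]), (0.63, [698.0, -286.0, 307.0])]
ring [(0.69, [702.0, -218.0, 282.0])]
pole [(0.88, [514.0, 181.0, 41.0])]
hook []
rest [(0.79, [497.0, 166.0, 1.0]), (0.72, [447.0, 363.0, 3.0]), (0.6, [312.0, 205.0, 1.0])]
saucer [(0.87, [472.0, -127.0, 7.0])]
keyring [(0.71, [567.0, 6.0, 2.0]), (0.61, [583.0, 442.0, 103.0])]
hairclip [(0.19, [699.0, -287.0, 307.0])]
tub [(0.87, [731.0, 231.0, 45.0])]
radio [(0.89, [583.0, 443.0, 105.0])]
mug [(0.94, [417.0, -453.0, 43.0])]
```

View pics/scene0.png

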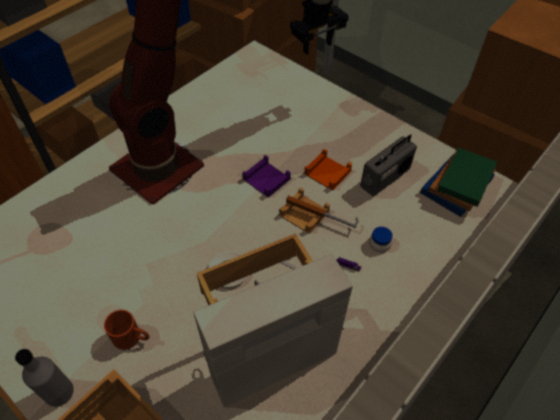

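View pics/side0.png

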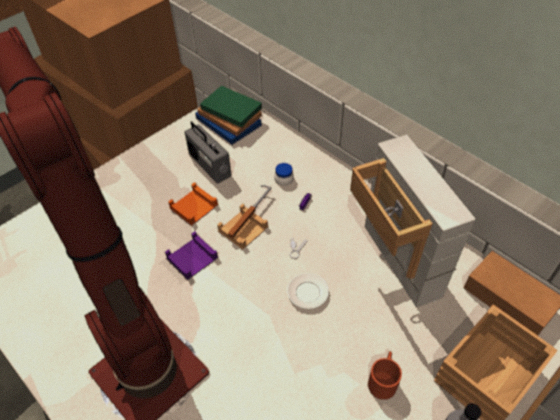

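The candidates shaped like the rest, in side view pixels: orange (193,203), purple (192,256) and pine (243,225). The pine one carries the pole, so it is the one meant. The ring is at about (393,207), inside the pelmet box.

```bash
cat > h.py <<'E'
import numpy as np, cv2
from workcell import status, optics, models
def f(P,H=420): return H/2/np.tan(np.radians(P["vertical_fov"]/2))
def cloud(P,d):
    F=f(P); v,u=np.mgrid[:d.shape[0],:d.shape[1]]
    c=np.stack([(u-P["cx"])/F*d,(v-P["cy"])/F*d,d],-1)
    T=np.array(P["camera_from_world"]); w=(c-T[:3,3])@T[:3,:3]; w[d<=0]=np.nan
    return w
def proj(P,p):
    T=np.array(P["camera_from_world"]); c=np.atleast_2d(p)@T[:3,:3].T+T[:3,3]
    return c[:,:2]/c[:,2:]*f(P)+[P["cx"],P["cy"]]
def rect(xy):
    return cv2.minAreaRect(xy.astype(np.float32))
E
python3 - <<'E'
from h import *
ims=[]
for c in ("scene","side"):
    d=np.load(f"pics/{c}0d.npy"); P=optics.camera_params(c); w=cloud(P,d)
    m=(w[...,2]>352)&(w[...,2]<370)&(w[...,0]>600)&(w[...,1]<0); q=w[m]; print(c,"venttop",m.sum(),np.nanmedian(q,0).round(1),rect(q[:,:2]))
    m=(w[...,2]>332)&(w[...,2]<348)&(w[...,0]>600)&(w[...,1]<0); q=w[m]; print(c,"pelmettop",m.sum(),rect(q[:,:2]) if m.sum()>4 else 0)
    m=(np.abs(w[...,2]-40)<8)&(np.hypot(w[...,0]-540,w[...,1]-190)<120)&(w[...,1]<290); q=w[m]
    v=cv2.fitLine(q[:,:2].astype(np.float32),cv2.DIST_HUBER,0,.01,.01).ravel(); print("pole",m.sum(),v,np.degrees(np.arctan2(v[1],v[0])),np.nanmedian(q[:,2]))
    p=cv2.imread(f"pics/{c}0.png")
    for (u,v,r) in {"scene":[(318,210,55),(275,300,80)],"side":[(248,212,50),(395,215,55)]}[c]:
        ims.append(cv2.resize(p[v-r:v+r*1,u-r:u+r],(400,300*1) if 0 else (300,300),interpolation=cv2.INTER_CUBIC))
o=np.vstack([np.hstack(ims[:2]),np.hstack(ims[2:])]); o=cv2.convertScaleAbs(o,alpha=1.4); cv2.imwrite("pics/crop1.png",o)
E
```

```text
scene venttop 6381 [ 753.7 -260.3  360.4] ((754.1548461914062, -249.38925170898438), (319.9538879394531, 93.14462280273438), 67.6776351928711)
scene pelmettop 1239 ((710.94921875, -231.95558166503906), (318.7254638671875, 186.3833465576172), 67.29119110107422)
pole 405 [9.6432221e-01 2.6473126e-01 5.4094897e+02 1.9095859e+02] 15.350985 40.60439731831903
side venttop 4111 [ 752.8 -254.4  359.3] ((975.6678466796875, -211.7999267578125), (698.4276733398438, 327.80364990234375), 8.324226379394531)
side pelmettop 1536 ((956.9232177734375, -214.07672119140625), (731.0853881835938, 336.2202453613281), 7.630517482757568)
pole 347 [9.6628565e-01 2.5747243e-01 5.2879553e+02 1.8816579e+02] 14.9201355 39.544614108408105
```

View pics/crop1.png

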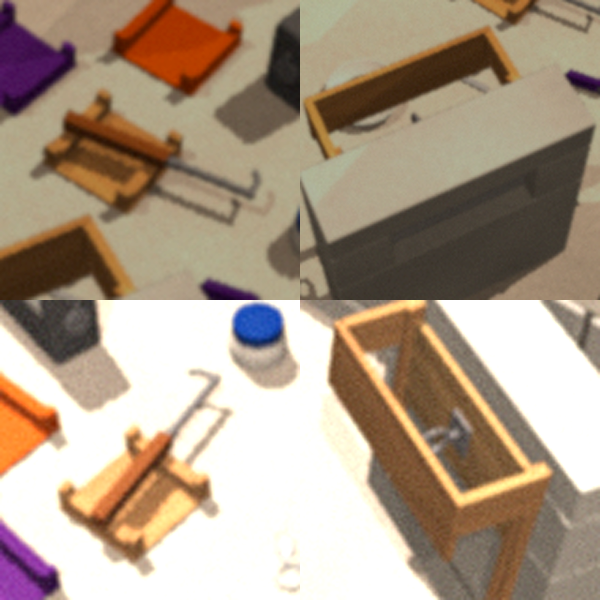

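The crops confirm the pole lies on the pine rest, with its prong to +y and the hook away from the robot. The ring sits in the pelmet box. Next I'll fly over the pole to look with the wrist camera.

```bash
python3 -m jog '[[[-2.26,-1.65,0,0,0,0],[-2.26,-1.65,0,0,0,0],[-2.26,-1.65,0,0,0,0],[-2.26,-1.65,0,0,0,0],[-2.26,-1.65,0,0,0,0],[-2.26,-1.65,0,0,0,0],[-2.26,-1.65,0,0,0,0],[-2.26,-1.65,0,0,0,0],[-2.26,-1.65,0,0,0,0],[-2.26,-1.65,0,0,0,0],[-2.26,-1.65,0,0,0,0],[-2.26,-1.65,0,0,0,0],[-2.26,-1.65,0,0,0,0],[-2.26,-1.65,0,0,0,0],[-2.26,-1.65,0,0,0,0],[-2.26,-1.65,0,0,0,0]]]' 1 60
cat > plan.py <<'E'
import sys; from h import *; from scipy.spatial.transform import Rotation as Ro
def plan(p,R):
    s=status.state(); R0=np.array(s["tool_rot"]); p0=np.array(s["ee_pos"])
    rv=Ro.from_matrix(R0.T@R).as_rotvec(degrees=True)
    print("pos",p0.round(1),"q",np.round(s["qpos"],1),"F",np.round(s["wrist_force"],1),"gap",round(s["finger_gap"],3),"t",round(s["t"],2))
    print("turn(tool,deg)",rv.round(2)," shift before turn (cm)",(R0.T@(p-p0)/10).round(2)," shift after turn",(R.T@(p-p0)/10).round(2))
E
python3 - <<'E'
from plan import *
a=np.radians(195.1); c,s=np.cos(a),np.sin(a)
R=np.array([[c,s,0],[s,-c,0],[0,0,-1.]])
plan(np.array([520,185,400]),R)
E
```

```text
t: 2.9
ee_pos: [452.0, 274.6, 405.0]
tool_rot: [[-0.964, 0.267, 0.0], [0.267, 0.964, 0.0], [-0.0, 0.0, -1.0]]
wrist_force: [0.3, 0.4, 0.6]
finger_gap: 1.002
pos [452.  274.6 405. ] q [-53.9   4.6  18.9 101.6  -1.6  74.   40. ] F [0.3 0.4 0.6] gap 1.002 t 2.9
turn(tool,deg) [ 2.000e-02  2.000e-02 -3.056e+01]  shift before turn (cm) [-8.94 -6.82  0.5 ]  shift after turn [ -4.23 -10.42   0.5 ]
```

```bash
python3 -m jog '[[[-2.2,-1.7,0,0,0,0],[-2.2,-1.7,0,0,0,0],[-2.2,-1.7,0,0,0,0],[-2.2,-1.7,0,0,0,0],[0,0,0,0,0,-7.6],[0,0,0,0,0,-7.6],[0,0,0,0,0,-7.6],[0,0,0,0,0,-7.6],[0,0,0,0,0,0]]]'
python3 - <<'E'
from plan import *
P=optics.camera_params("wrist"); p,d=optics.capture("wrist"); np.save("pics/w1d.npy",d)
print(np.round(status.state()["qpos"],1))
cv2.imwrite("pics/w1.png",p)
for n in ("pole","rest","hook"): print(n,[(round(r["score"],2),np.round(r["centre"]).tolist()) for r in models.find_in("wrist",n)][:3])
w=cloud(P,d)
np.save("pics/w1w.npy",w)
for z0,z1 in ((36,50),(20,30)):
    m=(w[...,2]>z0)&(w[...,2]<z1)&(np.hypot(w[...,0]-530,w[...,1]-190)<130); q=w[m]
    print(z0,m.sum(),np.nanmedian(q[:,2]),rect(q[:,:2]))
    v=cv2.fitLine(q[:,:2].astype(np.float32),cv2.DIST_HUBER,0,.01,.01).ravel(); print(np.degrees(np.arctan2(v[1],v[0])),v)
E
```

```text
t: 3.8
ee_pos: [518.1, 186.6, 404.8]
tool_rot: [[-0.966, -0.26, 0.0], [-0.26, 0.966, 0.0], [-0.0, 0.0, -1.0]]
wrist_force: [-0.3, -0.0, 0.1]
finger_gap: 1.003
[-44.6   7.4  22.2  98.9  -2.9  74.2  83. ]
pole [(0.59, [511.0, 188.0, 43.0])]
rest [(0.86, [494.0, 178.0, -1.0]), (0.6, [439.0, 366.0, 4.0]), (0.58, [333.0, 210.0, 4.0])]
hook [(0.56, [514.0, 190.0, 44.0])]
36 2079 43.59553358459522 ((548.2632446289062, 202.98170471191406), (164.33909606933594, 187.87254333496094), 67.36178588867188)
14.04806 [9.7009248e-01 2.4273571e-01 5.1739874e+02 1.8740436e+02]
20 1690 23.903051132726077 ((495.5766296386719, 219.6075439453125), (116.43888092041016, 187.93191528320312), 3.9793334007263184)
-13.373248 [ 9.7288400e-01 -2.3129368e-01  4.9503964e+02  1.8099298e+02]
```

View pics/w1.png

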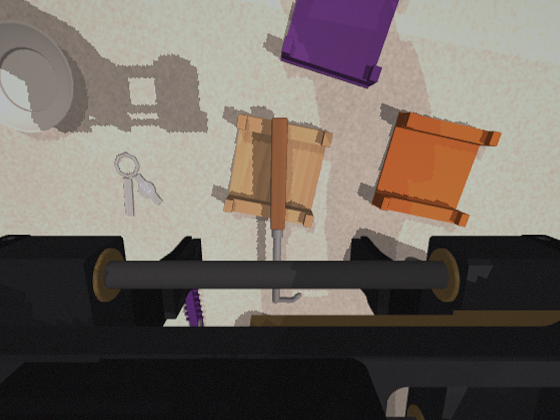

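The wrist view shows the handle from (280,118) to (279,229), the shaft to (278,300), and the prong to the right, tip at (300,294). The pole lies across the pine rest, slightly askew.

```bash
python3 - <<'E'
from plan import *
w=np.load("pics/w1w.npy"); p=cv2.imread("pics/w1.png")
sub=np.zeros(w.shape[:2],bool); sub[110:240,255:305]=1
m=sub&(w[...,2]>38)&(w[...,2]<50); q=w[m]
(c,wh,an)=rect(q[:,:2]); print("handle rect",c,wh,an,np.median(q[:,2]), cv2.boxPoints((c,wh,an)).round(1).tolist())
v=cv2.fitLine(q[:,:2].astype(np.float32),cv2.DIST_HUBER,0,.01,.01).ravel(); print(np.degrees(np.arctan2(v[1],v[0])),v[2:])
sub[:]=0; sub[105:235,215:340]=1
m=sub&(w[...,2]>-3)&(w[...,2]<50)&((p[...,2].astype(int)-p[...,0])>50); print("rest",m.sum(),rect(w[m][:,:2]))
sub[:]=0; sub[285:310,255:310]=1
m=sub&(w[...,2]>22)&(w[...,2]<50); q=w[m]; print("prong",m.sum(),np.median(q,0) if m.sum() else 0, q[:,:2].min(0),q[:,:2].max(0))
P=optics.camera_params("wrist")
for o in (c,): print(proj(P,[c[0],c[1],44]))
E
```

```text
handle rect (505.8178405761719, 184.49923706054688) (142.99659729003906, 17.98752212524414) 14.010635375976562 43.75601188598296 [[434.29998779296875, 175.89999389648438], [438.6000061035156, 158.5], [577.4000244140625, 193.10000610351562], [573.0, 210.5]]
13.988834 [500.44125 183.12901]
rest 8050 ((498.2560119628906, 180.22508239746094), (127.77681732177734, 112.82829284667969), 5.897083759307861)
prong 230 [651.95961168 228.18792984  37.34886091] [640.43429024 214.27569449] [661.82195543 252.76241731]
[[277.70421185 182.48952603]]
```

```bash
python3 - <<'E'
from plan import *
a=np.radians(194.0); c,s=np.cos(a),np.sin(a)
plan(np.array([519.4,187.8,199]),np.array([[c,s,0],[s,-c,0],[0,0,-1.]]))
E
python3 -m jog '[[[0,0,2.5,0,0,1.05],[0,0,2.5,0,0,0],[0,0,2.5,0,0,0],[0,0,2.5,0,0,0],[0,0,2.5,0,0,0]]]' 0.5 60
python3 - <<'E'
from plan import *
a=np.radians(194.0); c,s=np.cos(a),np.sin(a)
plan(np.array([519.4,187.8,199]),np.array([[c,s,0],[s,-c,0],[0,0,-1.]]))
E
```

```text
pos [518.1 186.6 404.8] q [-44.6   7.4  22.3  98.9  -2.9  74.2  83. ] F [ 0.6 -0.2  0.5] gap 1.0 t 4.0
turn(tool,deg) [-0.   -0.    0.76]  shift before turn (cm) [-0.16  0.08 20.58]  shift after turn [-0.16  0.08 20.58]
t: 4.5
ee_pos: [518.0, 186.7, 278.9]
tool_rot: [[-0.971, -0.238, 0.0], [-0.238, 0.971, 0.0], [-0.0, 0.0, -1.0]]
wrist_force: [0.2, 0.3, 0.6]
finger_gap: 0.631
pos [518.  186.7 278.9] q [-43.5  13.9  21.8 107.4  -5.9  59.7  84.5] F [0.2 0.3 0.6] gap 0.631 t 4.5
turn(tool,deg) [ 0.    0.02 -0.23]  shift before turn (cm) [-0.16  0.07  7.99]  shift after turn [-0.16  0.07  7.99]
```

```bash
python3 -m jog '[[[-0.16,0.07,1.5,0,0,-0.2],[0,0,1.5,0,0,0],[0,0,1.5,0,0,0],[0,0,1.5,0,0,0],[0,0,1.0,0,0,0],[0,0,1.0,0,0,0],[0,0,0,0,0,0]]]'
python3 -m jog '[[[0,0,0,0,0,0],[0,0,0,0,0,0],[0,0,0,0,0,0],[0,0,0,0,0,0],[0,0,0,0,0,0],[0,0,0,0,0,0]]]' 0 60
```

```text
t: 5.2
ee_pos: [519.1, 187.5, 198.5]
tool_rot: [[-0.97, -0.243, -0.002], [-0.243, 0.97, -0.001], [0.002, -0.001, -1.0]]
wrist_force: [-1.0, -0.9, 0.1]
finger_gap: 0.502
t: 5.8
ee_pos: [519.6, 187.9, 200.2]
tool_rot: [[-0.97, -0.243, 0.001], [-0.243, 0.97, 0.001], [-0.001, 0.0, -1.0]]
wrist_force: [-0.6, 0.2, 4.0]
finger_gap: 0.205
```

```bash
python3 -m jog '[[[0,0,-1,0,0,0],[0,0,-2,0,0,0],[0,0,-3,0,0,0],[0,0,-3,0,0,0],[0,0,-3,0,0,0],[0,0,-3,0,0,0],[0,0,-3,0,0,0],[0,0,0,0,0,0],[0,0,0,0,0,0]]]'
python3 - <<'E'
from plan import *
P=optics.camera_params("wrist"); s=status.state(); p,d=optics.capture("wrist"); w=cloud(P,d)
R=np.array(s["tool_rot"]); t=np.array(s["ee_pos"]); q=(w-t)@R
np.save("pics/w2q.npy",q); cv2.imwrite("pics/w2.png",p)
np.set_printoptions(suppress=True,precision=1)
print(R.round(3).tolist(),t)
m=(q[...,2]>150)&(q[...,2]<185)&(q[...,0]<-60)&(np.abs(q[...,1])<60); a=q[m]; print(m.sum(), a.min(0),a.max(0))
vv,uu=np.where(m); print(uu.min(),uu.max(),vv.min(),vv.max())
m=(q[...,2]>140)&(q[...,2]<190)&(q[...,0]>20)&(np.abs(q[...,1])<30); a=q[m]; print(m.sum(), np.median(a,0),a.min(0),a.max(0))
# side refined ring: dump side points near the ring
P=optics.camera_params("side"); w=cloud(P,np.load("pics/side0d.npy"))
xv=np.array([.925,-.38,0]);yv=np.array([.38,.925,0]); O=np.array([712.5,-232.3,0])
loc=np.stack([(w-O)@xv,(w-O)@yv,w[...,2]],-1)
m=(np.abs(loc[...,1])<35)&(loc[...,0]>-70)&(loc[...,0]<-16)&(loc[...,2]>235)&(loc[...,2]<310)
vv,uu=np.where(m)
for i in np.argsort(loc[m][:,1]): print(uu[i],vv[i],loc[m][i])
E
```

```text
t: 6.7
ee_pos: [519.4, 187.5, 380.3]
tool_rot: [[-0.97, -0.243, 0.001], [-0.243, 0.97, 0.001], [-0.001, 0.0, -1.0]]
wrist_force: [-0.5, 0.3, -1.9]
finger_gap: 0.2
[[-0.97, -0.243, 0.001], [-0.243, 0.97, 0.001], [-0.001, 0.0, -1.0]] [519.4 187.5 380.3]Traceback (most recent call last):
  File "<stdin>", line 7, in <module>
    return umr_minimum(a, axis, None, out, keepdims, initial, where)
ValueError: zero-size array to reduction operation minimum which has no identity
```

View pics/w2.png

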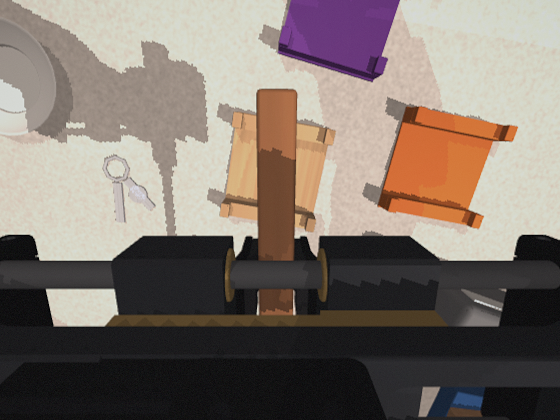

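The pole is held. The hook is hidden by the gripper, but the handle's rear end shows at (258–297,89). I'll measure from that and check the hook from the outside cameras.

```bash
python3 - <<'E'
from plan import *
np.set_printoptions(suppress=True,precision=1)
q=np.load("pics/w2q.npy")
m=(q[...,2]>140)&(q[...,2]<200)&(q[...,0]>20)&(np.abs(q[...,1])<30); a=q[m]; print("handle",m.sum(), np.median(a,0),a.min(0),np.percentile(a,99.5,0),a.max(0))
b=np.polyfit(a[:,0],a[:,2],1); b2=np.polyfit(a[:,0],a[:,1],1); print("top z vs x",b,"deg",np.degrees(np.arctan(b[0])),"y vs x",b2,np.degrees(np.arctan(b2[0])))
P=optics.camera_params("side"); w=cloud(P,np.load("pics/side0d.npy"))
xv=np.array([.925,-.38,0]);yv=np.array([.38,.925,0]); O=np.array([712.5,-232.3,0])
loc=np.stack([(w-O)@xv,(w-O)@yv,w[...,2]],-1)
m=(np.abs(loc[...,1])<35)&(loc[...,0]>-70)&(loc[...,0]<-12)&(loc[...,2]>235)&(loc[...,2]<310)
vv,uu=np.where(m)
for i in np.argsort(uu): print(uu[i],vv[i],loc[m][i],end=';')
# project ring circle for visual comparison + pole hook view
c=O-40*xv+[0,0,270]
im=cv2.imread("pics/side0.png"); im=cv2.resize(im,None,fx=8,fy=8,interpolation=cv2.INTER_CUBIC)
for r in (12,18):
    th=np.linspace(0,2*np.pi,60); pts=c+r*(np.cos(th)[:,None]*xv+np.sin(th)[:,None]*np.array([0,0,1]))
    cv2.polylines(im,[((proj(P,pts)+.5)*8).astype(np.int32)],True,(0,255,0),1)
u,v=proj(P,c)[0]; print(u,v); u,v=int(u*8),int(v*8); cv2.imwrite("pics/ring.png",im[v-230:v+230,u-300:u+300])
# outside look at the hook
s=status.state(); R=np.array(s["tool_rot"]); t=np.array(s["ee_pos"]); ims=[]
for n in ("scene","side"):
    p,d=optics.capture(n); P=optics.camera_params(n)
    h=t+R@np.array([-145,0,164.]); tip=[t+R@np.array(x) for x in ([-145,33,164],[-135,33,164.],[-145,0,164])]
    uv=proj(P,tip); p=cv2.resize(p,None,fx=6,fy=6,interpolation=cv2.INTER_CUBIC)
    for x in uv: cv2.circle(p,tuple(((x+.5)*6).astype(int)),4,(0,255,0),-1)
    u,v=((uv[2]+.5)*6).astype(int); ims.append(p[v-200:v+200,u-200:u+200])
cv2.imwrite("pics/hookview.png",np.hstack(ims))
E
```

```text
handle 5699 [ 56.2  -0.9 156.5] [ 20.  -10.1 154.3] [ 86.4   7.9 158.9] [ 86.7   8.1 159.8]
top z vs x [  0.  156.5] deg 0.047733660217668186 y vs x [ 0.  -1.1] 0.13415655129545728
385 210 [-54.5  -1.5 282. ];385 211 [-56.7  -5.3 283.1];386 210 [-49.7   0.5 277.5];386 209 [-50.9  -0.2 282.9];386 211 [-53.6  -5.3 281.7];387 209 [-49.8  -2.8 285.2];387 210 [-47.3  -0.4 277.4];388 209 [-47.6  -4.  285.5];388 208 [-45.2  -0.1 284.2];388 215 [-40.4  -0.1 253.3];388 210 [-47.5  -4.7 282.1];389 208 [-45.2  -4.1 288.5];389 214 [-37.1   0.9 254.8];389 209 [-44.6  -4.2 284.3];389 216 [-41.1  -5.9 256. ];389 215 [-40.3  -4.  257.7];390 213 [-35.2   0.1 258.9];390 214 [-33.4   1.5 252.4];390 205 [-13.7  34.3 244.4];390 207 [-38.8   0.9 284.1];390 208 [-38.7   0.2 280.8];390 209 [-42.4  -5.4 284.6];390 215 [-35.4  -2.  253.1];391 214 [-33.9  -3.2 257.8];391 207 [-36.2   0.2 283.6];391 209 [-39.   -5.  282.6];391 208 [-37.1  -1.9 282.3];391 215 [-33.3  -3.3 253.6];391 210 [-15.2  23.7 235.8];391 213 [-32.9  -1.  259.1];391 206 [-12.9  30.3 244.2];391 204 [-13.9  30.8 252.4];392 211 [-30.8  -0.6 26
[... 4714 characters left out ...]
[-12.9 -18.8 289.7];403 216 [-12.3 -25.6 264.6];403 217 [-12.4 -26.8 261.9];403 225 [-12.8 -34.9 238. ];403 211 [-12.9 -21.6 280.7];403 214 [-12.3 -23.7 270.6];404 204 [-13.2 -19.2 306. ];404 221 [-12.9 -34.9 254.8];404 220 [-13.2 -34.2 258.3];404 215 [-14.3 -30.8 275.5];404 213 [-12.6 -26.9 278.4];404 209 [-12.2 -22.7 289.6];404 210 [-14.1 -25.8 289.9];404 212 [-13.2 -26.6 282.4];405 206 [-12.1 -23.5 302.4];405 211 [-12.1 -28.1 287.5];405 212 [-13.8 -31.1 287.7];405 208 [-13.8 -27.3 299.4];405 215 [-13.1 -33.1 277.4];405 213 [-12.5 -30.5 282.3];406 208 [-12.5 -29.6 301.3];406 210 [-12.9 -31.8 296. ];406 211 [-12.2 -32.  292. ];407 209 [-12.4 -34.  302.2];389.0014548673704 210.86689513204684
```

View pics/ring.png

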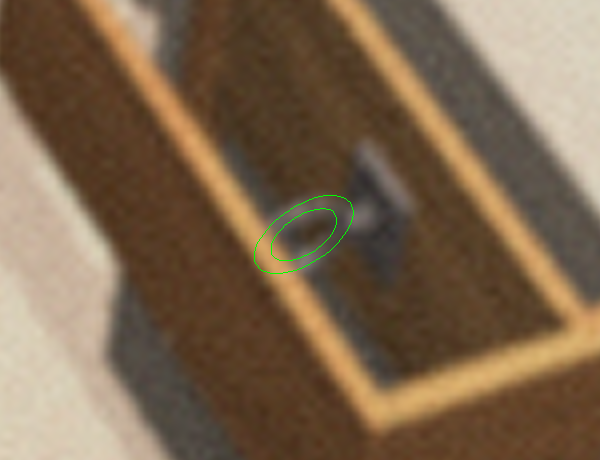

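View pics/hookview.png

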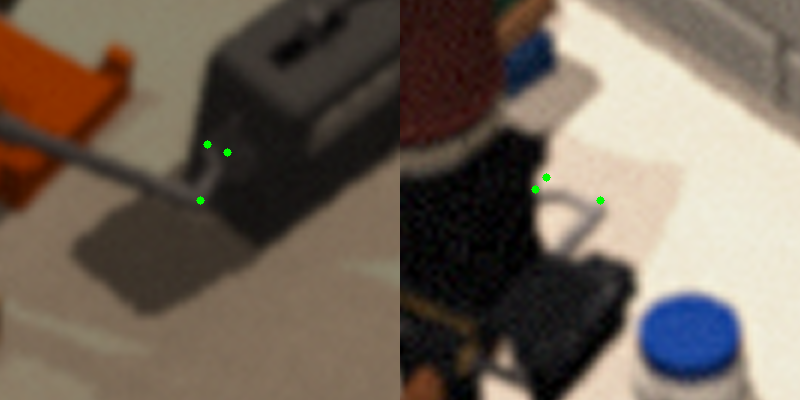

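The ring overlay, drawn from the vent pose and text dimensions, lies on the seen eye. The hook prediction also fits to about 1 px in both views. Now I'll work out the hooking poses.

```bash
cat > hook.py <<'E'
from plan import *
np.set_printoptions(suppress=True,precision=3)
xv=np.array([.925,-.38,0]);xv/=np.linalg.norm(xv);yv=np.array([-xv[1],xv[0],0]);O=np.array([712.5,-232.3,0]); Z=np.array([0,0,1.])
def Rt(a): 
    a=np.radians(a); xp=np.cos(a)*xv+np.sin(a)*Z; zp=np.cross(xp,yv)
    return np.column_stack([-xp,yv,-zp])
RING=np.array([-40.5,-1,270])
def tcp(a,px,yoff,back=0,dz=0,ring=RING,off=(21.5,-.5,166)):
    """ring centre at pole (px,yoff,0), pulled back along the pole"""
    R=Rt(a); r=O+ring[0]*xv+ring[1]*yv+ring[2]*Z+dz*Z
    tl=np.array(off)+[-px,yoff,0]
    return r-R@tl+R[:,0]*back, R
E
python3 - <<'E'
from hook import *
p,R=tcp(34,160,45,130); print(p,R.tolist()); plan(p,R)
p,R=tcp(34,160,45,0); print(p)
E
```

```text
[ 365.986 -139.138  257.477] [[-0.7668501690462098, 0.37999525008906065, 0.5172469701637232], [0.3150303397162808, 0.9249884377167924, -0.2124906472023944], [-0.5591929034707469, 0.0, -0.8290375725550417]]
pos [519.  187.6 378.5] q [-44.7   8.6  22.5 100.8  -3.5  71.4  82.8] F [-0.1 -0.  -1.9] gap 0.198 t 6.85
turn(tool,deg) [ 10.73 -32.94  35.36]  shift before turn (cm) [ 22.77 -27.95  12.17]  shift after turn [  8.21 -36.04   9.06]
[ 465.676 -180.092  330.172]
```

```bash
python3 -m jog '[[[0,0,0,1.53,-4.71,5.05],[0,0,0,1.53,-4.71,5.05],[0,0,0,1.53,-4.71,5.05],[0,0,0,1.53,-4.71,5.05],[0,0,0,1.53,-4.71,5.05],[0,0,0,1.53,-4.71,5.05],[0,0,0,1.53,-4.71,5.05],[0,0,0,0,0,0]]]'
python3 - <<'E'
from hook import *
p,R=tcp(34,160,45,0,-70); plan(p-60*xv,R); plan(p,R)
E
```

```text
t: 7.65
ee_pos: [518.5, 188.3, 378.2]
tool_rot: [[-0.766, 0.38, 0.519], [0.315, 0.925, -0.212], [-0.561, 0.001, -0.828]]
wrist_force: [0.4, 0.4, -0.5]
finger_gap: 0.204
pos [518.5 188.3 378.2] q [-53.9   0.9  20.4 112.5  35.7  51.8  15.2] F [ 0.4  0.4 -0.5] gap 0.204 t 7.65
turn(tool,deg) [ 0.04  0.1  -0.02]  shift before turn (cm) [  4.03 -36.09  11.49]  shift after turn [  4.02 -36.08  11.52]
pos [518.5 188.3 378.2] q [-53.9   0.9  20.4 112.5  35.7  51.8  15.2] F [ 0.4  0.4 -0.5] gap 0.204 t 7.65
turn(tool,deg) [ 0.04  0.1  -0.02]  shift before turn (cm) [ -0.94 -36.09  14.86]  shift after turn [ -0.95 -36.08  14.88]
```

```bash
python3 -m jog '[[[1.3,0,1.96,0,0,0],[1.3,0,1.96,0,0,0],[1.3,0,1.96,0,0,0],[1.3,0,1.96,0,0,0],[1.3,0,1.96,0,0,0],[0,-2.4,0,0,0,0],[0,-2.4,0,0,0,0],[0,-2.4,0,0,0,0],[0,-2.4,0,0,0,0],[0,-2.4,0,0,0,0],[0,-2.4,0,0,0,0],[0,-2.4,0,0,0,0],[0,-2.4,0,0,0,0],[0,-2.4,0,0,0,0],[0,-2.4,0,0,0,0],[0,0,0,0,0,0]]]'
python3 - <<'E'
from hook import *
p,R=tcp(34,160,45,0,-70); plan(p-60*xv,R); plan(p,R)
E
```

```text
t: 9.25
ee_pos: [429.1, -37.5, 262.0]
tool_rot: [[-0.766, 0.382, 0.517], [0.317, 0.924, -0.213], [-0.559, 0.001, -0.829]]
wrist_force: [-0.1, 0.6, -1.4]
finger_gap: 0.202
pos [429.1 -37.5 262. ] q [-37.6 -11.3  27.6 137.3  47.1  30.9  21.8] F [-0.1  0.6 -1.4] gap 0.202 t 9.25
turn(tool,deg) [-0.02 -0.   -0.13]  shift before turn (cm) [ -2.25 -11.79   1.72]  shift after turn [ -2.23 -11.8    1.72]
pos [429.1 -37.5 262. ] q [-37.6 -11.3  27.6 137.3  47.1  30.9  21.8] F [-0.1  0.6 -1.4] gap 0.202 t 9.25
turn(tool,deg) [-0.02 -0.   -0.13]  shift before turn (cm) [ -7.23 -11.78   5.07]  shift after turn [ -7.2  -11.8    5.07]
```

```bash
python3 -m jog '[[[-0.9,-1.47,0.63,0,0,0],[-0.9,-1.47,0.63,0,0,0],[-0.9,-1.47,0.63,0,0,0],[-0.9,-1.47,0.63,0,0,0],[-0.9,-1.47,0.63,0,0,0],[-0.9,-1.47,0.63,0,0,0],[-0.9,-1.47,0.63,0,0,0],[-0.9,-1.47,0.63,0,0,0],[0,0,0,0,0,0],[0,0,0,0,0,0]]]'
python3 - <<'E'
from hook import *
p,R=tcp(34,160,45,0,0); plan(p,R)
for n in ("side","scene"):
    im,d=optics.capture(n); cv2.imwrite(f"pics/{n}3.png",im)
P=optics.camera_params("side"); im=cv2.imread("pics/side3.png"); cv2.imwrite("pics/side3c.png",cv2.convertScaleAbs(cv2.resize(im[120:300,300:480],None,fx=3.3,fy=3.3,interpolation=cv2.INTER_CUBIC),alpha=1.4))
E
```

```text
t: 10.25
ee_pos: [466.2, -176.5, 259.8]
tool_rot: [[-0.767, 0.379, 0.518], [0.314, 0.925, -0.211], [-0.56, 0.001, -0.829]]
wrist_force: [-0.7, -0.2, -1.7]
finger_gap: 0.204
pos [ 466.2 -176.5  259.8] q [-40.3  -4.   54.1 131.2  23.6  18.7  62.2] F [-0.7 -0.2 -1.7] gap 0.204 t 10.25
turn(tool,deg) [0.08 0.03 0.03]  shift before turn (cm) [-4.01 -0.35 -5.78]  shift after turn [-4.01 -0.35 -5.78]
```

View pics/side3c.png

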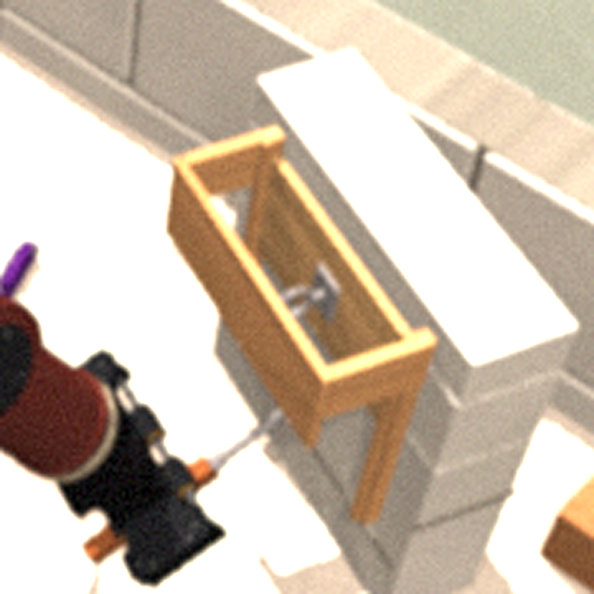

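The shaft goes in under the pelmet, with the hook hidden and the eye in view at (300,298). Next I'll raise it straight up and look at hook against eye before moving sideways.

```bash
python3 -m jog '[[[-0.4,-0.04,-0.58,0,0,0],[-0.4,-0.04,-0.58,0,0,0],[-0.4,-0.04,-0.58,0,0,0],[-0.4,-0.04,-0.58,0,0,0],[-0.4,-0.04,-0.58,0,0,0],[-0.4,-0.04,-0.58,0,0,0],[-0.4,-0.04,-0.58,0,0,0],[-0.4,-0.04,-0.58,0,0,0],[-0.4,-0.04,-0.58,0,0,0],[-0.4,-0.04,-0.58,0,0,0],[0,0,0,0,0,0],[0,0,0,0,0,0]]]'
cat > look.py <<'E'
import sys; from hook import *
name=sys.argv[1]; dz=float(sys.argv[2])
s=status.state(); R=np.array(s["tool_rot"]); t=np.array(s["ee_pos"])
im,d=optics.capture("side"); P=optics.camera_params("side"); k=10
pp=lambda x,y,z=0: t+R@(np.array([21.5,-.5,166])+[-x,y,-z])
pts=proj(P,[pp(100,0),pp(165,0),pp(165,22),pp(155,33)]); c=O+RING[0]*xv+RING[1]*yv+(RING[2]-dz)*Z
th=np.linspace(0,2*np.pi,60); circ=proj(P,c+15*(np.cos(th)[:,None]*xv+np.sin(th)[:,None]*Z))
u,v=proj(P,c)[0]; u0,v0=int(u)-28,int(v)-25
cr=cv2.convertScaleAbs(cv2.resize(im[v0:v0+50,u0:u0+56],None,fx=k,fy=k,interpolation=cv2.INTER_CUBIC),alpha=1.5)
o=cr.copy(); f_=lambda a:((a-[u0,v0]+.5)*k).astype(np.int32)
cv2.polylines(o,[f_(pts)],False,(0,255,0),1); cv2.polylines(o,[f_(circ)],True,(255,0,255),1)
cv2.imwrite(f"pics/{name}.png",np.hstack([cv2.resize(x,(400,357)) for x in (cr,o)]))
p,_=tcp(34,160,45,0,-dz); plan(p,Rt(34))
E
python3 look.py l1 0
```

```text
t: 11.55
ee_pos: [465.2, -180.7, 330.6]
tool_rot: [[-0.766, 0.38, 0.519], [0.316, 0.925, -0.211], [-0.561, 0.002, -0.828]]
wrist_force: [-0.1, 0.1, -2.4]
finger_gap: 0.198
pos [ 465.1 -180.7  330.3] q [-37.2 -13.4  47.4 126.8  30.2  31.5  58.4] F [ 0.2  0.2 -1. ] gap 0.198 t 11.6
turn(tool,deg) [ 0.11  0.07 -0.05]  shift before turn (cm) [-0.02  0.08  0.03]  shift after turn [-0.02  0.08  0.03]
```

View pics/l1.png

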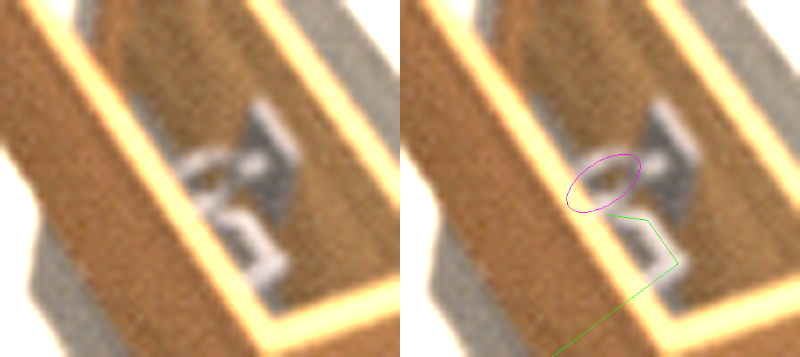

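The hook's corner (285,262) and prong lie beside the eye as predicted, to within about 2 mm. I'll thread it sideways slowly and watch the force.

```bash
python3 -m jog '[[[0,0.3,0,0,0,0],[0,0.3,0,0,0,0],[0,0.3,0,0,0,0],[0,0.3,0,0,0,0],[0,0.3,0,0,0,0],[0,0,0,0,0,0]]]'
python3 -m jog '[[[0,0.3,0,0,0,0],[0,0.3,0,0,0,0],[0,0.3,0,0,0,0],[0,0.3,0,0,0,0],[0,0.3,0,0,0,0],[0,0.4,0,0,0,0],[0,0,0,0,0,0]]]'
python3 look.py l2 0
```

```text
t: 12.2
ee_pos: [471.2, -166.4, 330.6]
tool_rot: [[-0.766, 0.379, 0.519], [0.315, 0.925, -0.211], [-0.561, 0.002, -0.828]]
wrist_force: [-0.2, 0.4, -1.6]
finger_gap: 0.2
t: 12.9
ee_pos: [478.4, -148.7, 330.6]
tool_rot: [[-0.766, 0.379, 0.519], [0.315, 0.925, -0.211], [-0.561, 0.002, -0.828]]
wrist_force: [-0.9, -0.1, -1.4]
finger_gap: 0.203
pos [ 478.3 -149.   330.6] q [-37.6 -11.6  43.7 126.4  31.1  31.9  53.4] F [-0.5  0.3 -1.8] gap 0.196 t 12.95
turn(tool,deg) [ 0.11  0.09 -0.02]  shift before turn (cm) [ 0.01 -3.35  0.04]  shift after turn [ 0.01 -3.35  0.04]
```

View pics/l2.png

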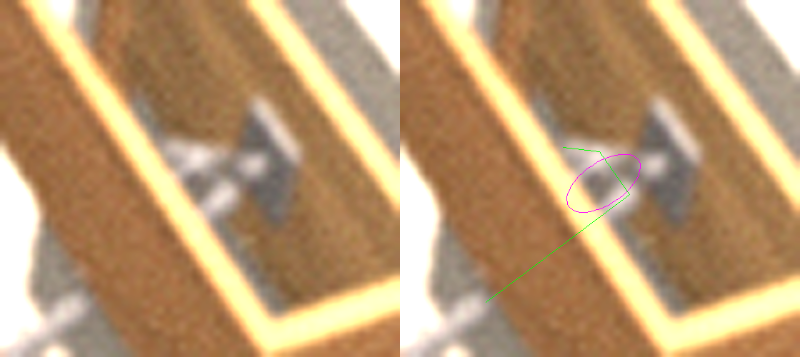

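```bash
python3 -m jog '[[[0.112,0,0.166,0,0,0],[0.112,0,0.166,0,0,0],[0.112,0,0.166,0,0,0],[0.112,0,0.166,0,0,0],[0,0,0,0,0,0]]]'
python3 -m jog '[[[0.112,0,0.166,0,0,0],[0.112,0,0.166,0,0,0],[0.112,0,0.166,0,0,0],[0.112,0,0.166,0,0,0],[0.112,0,0.166,0,0,0],[0,0,0,0,0,0]]]'
cat > pitch.py <<'E'
from hook import *
P=optics.camera_params("wrist"); s=status.state(); p,d=optics.capture("wrist"); w=cloud(P,d)
R=np.array(s["tool_rot"]); t=np.array(s["ee_pos"]); q=(w-t)@R
m=(q[...,2]>120)&(q[...,2]<260)&(q[...,0]>22)&(q[...,0]<110)&(np.abs(q[...,1])<20)&((p[...,2].astype(int)-p[...,0])>25)&(w[...,2]>25); a=q[m]
l=cv2.fitLine(a[:,[0,2]].astype(np.float32),cv2.DIST_HUBER,0,.01,.01).ravel(); l2=cv2.fitLine(a[:,:2].astype(np.float32),cv2.DIST_HUBER,0,.01,.01).ravel()
print("n",m.sum(),"pole in tool: pitch dz/dx deg",round(np.degrees(np.arctan(l[1]/l[0])),2),"yaw",round(np.degrees(np.arctan(l2[1]/l2[0])),2),"at",l[2:], "rear max x",round(np.percentile(a[:,0],99.5),1),"y",np.median(a[:,1]).round(1),"z world min",w[m][:,2].min().round(1))
tt=np.degrees(np.arcsin(-R[2,0])); print("tool pitch",tt.round(2),"F",np.round(s["wrist_force"],1),"tcp",t.round(1),"t",s["t"])
im,d=optics.capture("side"); P=optics.camera_params("side"); w=cloud(P,d)
loc=np.stack([(w-O)@xv,(w-O)@yv,w[...,2]],-1); m=(np.abs(loc[...,0]+14)<3.5)&(np.abs(loc[...,1])<95)&(loc[...,2]>100)&(loc[...,2]<358); 
print("shutter pts",m.sum(),np.percentile(loc[m][:,2],[1,50,99]) if m.sum() else 0, [ (round(r["score"],2),np.round(r["centre"],1).tolist()) for r in models.find_in("side","ring")])
E
python3 pitch.py
```

```text
t: 13.45
ee_pos: [478.0, -149.3, 322.2]
tool_rot: [[-0.766, 0.38, 0.519], [0.316, 0.925, -0.211], [-0.56, 0.002, -0.828]]
wrist_force: [-0.5, -0.4, -0.5]
finger_gap: 0.2
t: 14.05
ee_pos: [478.3, -149.3, 312.6]
tool_rot: [[-0.766, 0.38, 0.519], [0.315, 0.925, -0.211], [-0.561, 0.002, -0.828]]
wrist_force: [0.6, -0.0, 1.4]
finger_gap: 0.198
n 5498 pole in tool: pitch dz/dx deg 0.51 yaw -0.04 at [ 55.798 157.227] rear max x 86.2 y -0.4 z world min 130.5
tool pitch 34.11 F [ 0.6 -0.   1.4] tcp [ 478.3 -149.3  312.6] t 14.05
shutter pts 846 [211.902 276.887 320.637] [(0.78, [705.8, -221.9, 280.0])]
```

```bash
python3 -m jog '[[[0.112,0,0.166,0,0,0],[0.112,0,0.166,0,0,0],[0.112,0,0.166,0,0,0],[0.112,0,0.166,0,0,0],[0.112,0,0.166,0,0,0],[0,0,0,0,0,0]]]'
python3 pitch.py
python3 -m jog '[[[0.112,0,0.166,0,0,0],[0.112,0,0.166,0,0,0],[0.112,0,0.166,0,0,0],[0.112,0,0.166,0,0,0],[0.112,0,0.166,0,0,0],[0,0,0,0,0,0]]]'
python3 pitch.py
```

```text
t: 14.8
ee_pos: [478.1, -149.2, 302.2]
tool_rot: [[-0.766, 0.38, 0.519], [0.316, 0.925, -0.211], [-0.56, 0.002, -0.828]]
wrist_force: [0.4, -0.1, 1.6]
finger_gap: 0.198
n 5495 pole in tool: pitch dz/dx deg 0.71 yaw -0.09 at [ 55.995 157.349] rear max x 86.2 y -0.4 z world min 121.0
tool pitch 34.06 F [ 0.4 -0.1  1.6] tcp [ 478.1 -149.2  302.2] t 14.8
shutter pts 831 [200.503 266.092 310.152] [(0.81, [707.2, -218.2, 266.4])]
t: 15.55
ee_pos: [478.2, -149.2, 292.3]
tool_rot: [[-0.766, 0.38, 0.519], [0.316, 0.925, -0.211], [-0.56, 0.002, -0.828]]
wrist_force: [-1.0, -0.3, 1.7]
finger_gap: 0.201
n 5501 pole in tool: pitch dz/dx deg 0.68 yaw -0.06 at [ 55.956 157.395] rear max x 86.3 y -0.4 z world min 110.8
tool pitch 34.07 F [-1.  -0.3  1.7] tcp [ 478.2 -149.2  292.3] t 15.55
shutter pts 738 [195.354 256.877 299.956] [(0.59, [708.5, -217.2, 261.1])]
```

```bash
python3 -m jog '[[[0.168,0,0.249,0,0,0],[0.168,0,0.249,0,0,0],[0.168,0,0.249,0,0,0],[0.168,0,0.249,0,0,0],[0.168,0,0.249,0,0,0],[0.168,0,0.249,0,0,0],[0.168,0,0.249,0,0,0],[0,0,0,0,0,0]]]'
python3 pitch.py
python3 -m jog '[[[0.168,0,0.249,0,0,0],[0.168,0,0.249,0,0,0],[0.168,0,0.249,0,0,0],[0.168,0,0.249,0,0,0],[0.168,0,0.249,0,0,0],[0.168,0,0.249,0,0,0],[0,0,0,0,0,0]]]'
python3 pitch.py
```

```text
t: 16.5
ee_pos: [478.1, -149.2, 271.0]
tool_rot: [[-0.766, 0.38, 0.518], [0.316, 0.925, -0.211], [-0.56, 0.002, -0.829]]
wrist_force: [-0.5, 0.1, 1.9]
finger_gap: 0.201
n 5481 pole in tool: pitch dz/dx deg 0.86 yaw -0.08 at [ 55.887 157.551] rear max x 86.3 y -0.4 z world min 89.2
tool pitch 34.05 F [-0.5  0.1  1.9] tcp [ 478.1 -149.2  271. ] t 16.5
shutter pts 641 [172.303 240.89  279.984] [(0.73, [730.1, 232.6, 43.6]), (0.63, [710.8, -217.9, 243.3])]
t: 17.35
ee_pos: [478.2, -149.2, 253.1]
tool_rot: [[-0.766, 0.38, 0.519], [0.315, 0.925, -0.211], [-0.56, 0.002, -0.828]]
wrist_force: [1.1, -0.1, 3.0]
finger_gap: 0.204
n 5480 pole in tool: pitch dz/dx deg 0.95 yaw -0.03 at [ 55.831 157.624] rear max x 86.3 y -0.4 z world min 71.3
tool pitch 34.06 F [ 1.1 -0.1  3. ] tcp [ 478.2 -149.2  253.1] t 17.35
shutter pts 520 [153.632 224.584 262.187] [(0.63, [705.8, -218.2, 229.0])]
```

```bash
python3 -m jog '[[[0.168,0,0.249,0,0,0],[0.168,0,0.249,0,0,0],[0.168,0,0.249,0,0,0],[0.168,0,0.249,0,0,0],[0.168,0,0.249,0,0,0],[0.168,0,0.249,0,0,0],[0,0,0,0,0,0]]]'
python3 pitch.py
for i in 1; do python3 -m jog '[[[0.056,0,0.083,0,0,0],[0.056,0,0.083,0,0,0],[0.056,0,0.083,0,0,0],[0.056,0,0.083,0,0,0],[0,0,0,0,0,0]]]'; done
python3 pitch.py
```

```text
t: 18.2
ee_pos: [478.3, -149.1, 235.0]
tool_rot: [[-0.766, 0.38, 0.519], [0.315, 0.925, -0.211], [-0.56, 0.002, -0.828]]
wrist_force: [0.7, -0.0, 2.8]
finger_gap: 0.203
n 5479 pole in tool: pitch dz/dx deg 1.1 yaw -0.07 at [ 55.755 157.748] rear max x 86.3 y -0.4 z world min 53.3
tool pitch 34.06 F [ 0.7 -0.   2.8] tcp [ 478.3 -149.1  235. ] t 18.2
shutter pts 436 [135.016 209.773 244.446] [(0.86, [701.7, -230.2, 215.9])]
t: 18.85
ee_pos: [478.4, -149.1, 231.4]
tool_rot: [[-0.766, 0.38, 0.519], [0.316, 0.925, -0.211], [-0.561, 0.002, -0.828]]
wrist_force: [1.1, 0.5, 4.0]
finger_gap: 0.196
n 5470 pole in tool: pitch dz/dx deg 1.18 yaw 0.0 at [ 55.873 157.891] rear max x 86.4 y -0.4 z world min 49.5
tool pitch 34.09 F [1.1 0.5 4. ] tcp [ 478.4 -149.1  231.4] t 18.85
shutter pts 431 [131.855 206.941 241.277] [(0.89, [705.1, -231.1, 211.7])]
```

```bash
python3 - <<'E'
from hook import *
P=optics.camera_params("side"); w=cloud(P,np.load("pics/side0d.npy")); loc=np.stack([(w-O)@xv,(w-O)@yv,w[...,2]],-1); m=(np.abs(loc[...,0]+14)<3.5)&(np.abs(loc[...,1])<95)&(loc[...,2]>100)&(loc[...,2]<358); print(np.percentile(loc[m][:,2],[1,50,99]))
E
python3 -m jog '[[[0.056,0,0.083,0,0,0],[0.056,0,0.083,0,0,0],[0.056,0,0.083,0,0,0],[0,0,0,0,0,0]]]'
python3 -m jog '[[[0.056,0,0.083,0,0,0],[0.056,0,0.083,0,0,0],[0.056,0,0.083,0,0,0],[0,0,0,0,0,0]]]'
python3 pitch.py
```

```text
[215.617 281.596 325.022]
t: 19.4
ee_pos: [478.4, -149.2, 228.4]
tool_rot: [[-0.766, 0.38, 0.519], [0.316, 0.925, -0.211], [-0.56, 0.002, -0.828]]
wrist_force: [0.6, 0.1, 3.5]
finger_gap: 0.203
t: 19.8
ee_pos: [478.6, -149.2, 225.6]
tool_rot: [[-0.765, 0.38, 0.52], [0.316, 0.925, -0.211], [-0.561, 0.002, -0.828]]
wrist_force: [0.8, -0.3, 6.2]
finger_gap: 0.205
n 5417 pole in tool: pitch dz/dx deg 1.74 yaw -0.08 at [ 55.795 158.389] rear max x 86.0 y -0.4 z world min 42.6
tool pitch 34.12 F [ 0.8 -0.3  6.2] tcp [ 478.6 -149.2  225.6] t 19.8
shutter pts 411 [126.291 204.036 236.946] [(0.67, [700.5, -236.6, 210.4])]
```

```bash
python3 -m jog '[[[0.056,0,0.083,0,0,0],[0.056,0,0.083,0,0,0],[0,0,0,0,0,0]]]'
python3 pitch.py
```

```text
t: 20.25
ee_pos: [478.7, -149.2, 223.6]
tool_rot: [[-0.765, 0.38, 0.52], [0.316, 0.925, -0.211], [-0.561, 0.002, -0.828]]
wrist_force: [2.0, -0.6, 5.4]
finger_gap: 0.201
n 5359 pole in tool: pitch dz/dx deg 2.5 yaw 0.01 at [ 55.543 159.141] rear max x 86.1 y -0.4 z world min 40.6
tool pitch 34.13 F [ 2.  -0.6  5.4] tcp [ 478.7 -149.2  223.6] t 20.25
shutter pts 445 [125.073 204.586 238.757] [(0.83, [699.2, -236.1, 210.2])]
```

```bash
python3 -m jog '[[[0.056,0,0.083,0,0,0],[0.056,0,0.083,0,0,0],[0,0,0,0,0,0]]]'
python3 pitch.py
```

```text
t: 20.7
ee_pos: [479.1, -149.3, 222.1]
tool_rot: [[-0.764, 0.38, 0.521], [0.315, 0.925, -0.211], [-0.562, 0.003, -0.827]]
wrist_force: [3.2, -1.0, 6.5]
finger_gap: 0.202
n 5347 pole in tool: pitch dz/dx deg 3.1 yaw 0.07 at [ 55.593 159.683] rear max x 86.3 y -0.4 z world min 37.7
tool pitch 34.21 F [ 3.2 -1.   6.5] tcp [ 479.1 -149.3  222.1] t 20.7
shutter pts 417 [127.391 205.239 236.873] [(0.66, [701.5, -236.3, 209.8])]
```

The tracked pole geometry puts the eye's centre at about 180 mm, the 90 mm stop value. The force rose sharply and the shutter no longer follows, so it is at the stop. Next I'll relieve the pull and re-measure the pole's tilt in the grip.

```bash
python3 -m jog '[[[-0.084,0,-0.124,0,0,0],[-0.112,0,-0.166,0,0,0],[-0.112,0,-0.166,0,0,0],[-0.112,0,-0.166,0,0,0],[-0.112,0,-0.166,0,0,0],[0,0,0,0,0,0]]]'
python3 pitch.py
python3 - <<'E'
from hook import *
s=status.state(); R=np.array(s["tool_rot"]); t=np.array(s["ee_pos"])
c=O+RING[0]*xv+RING[1]*yv+(RING[2]-90)*Z
for tilt in (0.5,1.5,3):
    a=np.radians(tilt); g=np.array([0,-.5,166.]); x=np.array([-np.cos(a),0,-np.sin(a)])
    pc=t+R@(g+x*(160-21.5)); pr=t+R@(g+x*143.5); e=c-pc
    print(tilt,"shift needed tool cm (ignore y)",R.T@e/10,"prong rel ring (xv,z)",(pr-c)@xv,(pr-c)[2])
E
```

```text
t: 21.45
ee_pos: [478.0, -149.1, 230.8]
tool_rot: [[-0.766, 0.38, 0.518], [0.316, 0.925, -0.211], [-0.56, 0.002, -0.829]]
wrist_force: [-0.4, 0.1, -1.0]
finger_gap: 0.204
n 5390 pole in tool: pitch dz/dx deg 1.83 yaw -0.29 at [ 55.632 158.471] rear max x 86.0 y -0.4 z world min 48.6
tool pitch 34.04 F [-0.4  0.1 -1. ] tcp [ 478.  -149.1  230.8] t 21.45
shutter pts 426 [127.051 204.403 237.404] [(0.85, [699.7, -235.1, 211.2])]
0.5 shift needed tool cm (ignore y) [-0.523  1.14  -0.627] prong rel ring (xv,z) 3.3026123152170097 -5.312246640986928
1.5 shift needed tool cm (ignore y) [-0.527  1.14  -0.386] prong rel ring (xv,z) 1.8638701122902341 -3.2622225267466547
3 shift needed tool cm (ignore y) [-0.541  1.14  -0.023] prong rel ring (xv,z) -0.3607760476935706 -0.2350450890057516
```

```bash
python3 -m jog '[[[-0.18,0,-0.1,0,0,0],[-0.18,0,-0.1,0,0,0],[-0.17,0,-0.1,0,0,0],[0,-0.2,0,0,0,0],[0,-0.3,0,0,0,0],[0,-0.3,0,0,0,0],[0,-0.3,0,0,0,0],[0,-0.3,0,0,0,0],[0,0,0,0,0,0]]]'
python3 -m jog '[[[0,-0.3,0,0,0,0],[0,-0.3,0,0,0,0],[0,-0.3,0,0,0,0],[0,-0.3,0,0,0,0],[0,-0.3,0,0,0,0],[0,-0.4,0,0,0,0],[0,-0.4,0,0,0,0],[0,0,0,0,0,0]]]'
python3 pitch.py; python3 look.py l3 90
```

```text
t: 22.5
ee_pos: [475.3, -163.7, 236.4]
tool_rot: [[-0.765, 0.381, 0.519], [0.316, 0.925, -0.212], [-0.56, 0.002, -0.828]]
wrist_force: [-0.8, 0.2, -1.6]
finger_gap: 0.198
t: 23.3
ee_pos: [466.5, -185.0, 236.4]
tool_rot: [[-0.765, 0.381, 0.519], [0.316, 0.925, -0.212], [-0.56, 0.002, -0.828]]
wrist_force: [0.5, 0.0, -1.4]
finger_gap: 0.204
n 5411 pole in tool: pitch dz/dx deg 1.83 yaw -0.02 at [ 55.678 158.481] rear max x 86.0 y -0.4 z world min 54.2
tool pitch 34.09 F [ 0.5  0.  -1.4] tcp [ 466.5 -185.   236.4] t 23.3
shutter pts 423 [126.702 205.036 237.628] [(0.77, [701.8, -234.9, 209.5])]
pos [ 466.9 -184.3  236.4] q [-33.6   1.4  50.1 131.8   9.7  13.6  75.1] F [-0.1  0.2 -1.8] gap 0.204 t 23.5
turn(tool,deg) [ 0.11  0.09 -0.05]  shift before turn (cm) [ 0.01  0.34 -0.47]  shift after turn [ 0.01  0.34 -0.47]
```

View pics/l3.png

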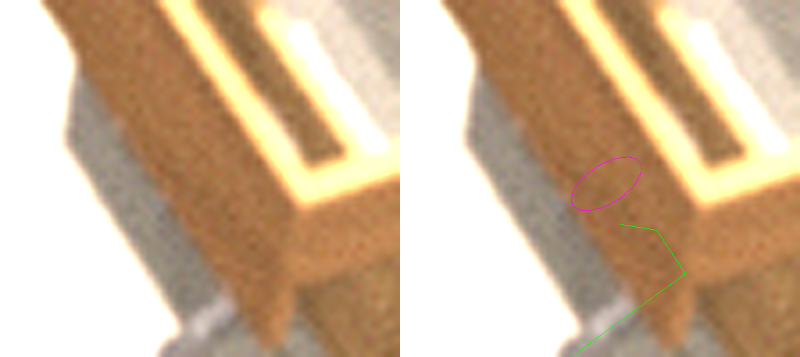

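Unhooked with no side force, and the shutter holds at its lowest position. Now I'll withdraw straight back, then return.

```bash
python3 -m jog '[[[0.83,0,-0.56,0,0,0],[0.83,0,-0.56,0,0,0],[0.83,0,-0.56,0,0,0],[0.83,0,-0.56,0,0,0],[0.83,0,-0.56,0,0,0],[0,0,0,0,0,0]]]'
python3 - <<'E'
from hook import *
p,R=tcp(34,160,45,0,-90); plan(p,R)
E
```

```text
t: 24.1
ee_pos: [420.8, -165.5, 237.1]
tool_rot: [[-0.765, 0.38, 0.52], [0.316, 0.925, -0.211], [-0.561, 0.003, -0.828]]
wrist_force: [0.0, -0.4, -0.7]
finger_gap: 0.199
pos [ 420.8 -165.5  237.1] q [-24.8  -6.9  38.  137.3  32.1  16.4  53.4] F [ 0.  -0.4 -0.7] gap 0.199 t 24.1
turn(tool,deg) [ 0.13  0.15 -0.08]  shift before turn (cm) [-4.07  0.36  2.38]  shift after turn [-4.07  0.36  2.37]
```

```bash
python3 -m jog '[[[0,1.5,0,0,0,0],[0,2.5,0,0,0,0],[0,2.5,0,0,0,0],[0,2.5,0,0,0,0],[0,2.5,0,0,0,0],[0,2.5,0,0,0,0],[0,2.5,0,0,0,0],[0,2.5,0,0,0,0],[-0.84,2,-1.24,0,0,0],[-0.84,2,-1.24,0,0,0],[-0.84,2,-1.24,0,0,0],[-0.84,2,-1.24,0,0,0],[-0.84,2,-1.24,0,0,0],[-0.84,2,-1.24,0,0,0],[-0.84,2,-1.24,0,0,0],[-0.84,2,-1.24,0,0,0],[0,0,0,0,0,0]]]'
python3 - <<'E'
from hook import *
a=np.radians(194.0); c,s=np.cos(a),np.sin(a)
R=np.array([[c,s,0],[s,-c,0],[0,0,-1.]]); plan(np.array([519.6,187.9,360]),R)
E
```

```text
t: 25.8
ee_pos: [554.9, 161.5, 358.8]
tool_rot: [[-0.765, 0.376, 0.522], [0.314, 0.927, -0.207], [-0.562, 0.005, -0.827]]
wrist_force: [0.8, 0.2, -1.4]
finger_gap: 0.2
pos [554.9 161.5 358.8] q [-40.4   4.7  12.2 111.1  34.9  46.6  18.9] F [ 0.8  0.2 -1.4] gap 0.2 t 25.8
turn(tool,deg) [-10.48  33.13 -35.07]  shift before turn (cm) [ 3.46  1.12 -2.49]  shift after turn [ 2.79  3.42 -0.12]
```

```bash
python3 -m jog '[[[0,0,0,-1.5,4.73,-5.0],[0,0,0,-1.5,4.73,-5.0],[0,0,0,-1.5,4.73,-5.0],[0,0,0,-1.5,4.73,-5.0],[0,0,0,-1.5,4.73,-5.0],[0,0,0,-1.5,4.73,-5.0],[0,0,0,-1.5,4.73,-5.0],[0,0,0,0,1.8,0],[0,0,0,0,0,0]]]'
cat > place.py <<'E'
from hook import *
def target(h,tilt):
    a=np.radians(194.0); c,s=np.cos(a),np.sin(a)
    R=np.array([[c,s,0],[s,-c,0],[0,0,-1.]])@Ro.from_euler("y",tilt,degrees=True).as_matrix()
    g=np.array([519.6,187.9,34.2+h]); p=g-R@np.array([0,0,166.]); plan(p,R)
import sys; target(float(sys.argv[1]),float(sys.argv[2]))
E
python3 pitch.py|head -2; python3 place.py 80 1.8
```

```text
t: 26.7
ee_pos: [554.1, 157.4, 355.8]
tool_rot: [[-0.971, -0.236, -0.035], [-0.235, 0.972, -0.01], [0.036, -0.002, -0.999]]
wrist_force: [0.9, -0.1, -1.1]
finger_gap: 0.198
n 5400 pole in tool: pitch dz/dx deg 1.84 yaw -0.06 at [ 55.758 158.16 ] rear max x 86.3 y -0.9 z world min 196.6
tool pitch -2.08 F [ 0.9 -0.1 -1.1] tcp [554.1 157.4 355.8] t 26.7
pos [553.7 157.9 356.5] q [-29.3  12.9  10.5  97.9  -2.6  71.4  85.5] F [ 0.1  0.9 -1.2] gap 0.206 t 26.85
turn(tool,deg) [-0.07 -0.13 -0.33]  shift before turn (cm) [1.82 3.74 7.7 ]  shift after turn [1.82 3.74 7.7 ]
```

```bash
python3 -m jog '[[[0.37,0.75,1.54,0,0,-0.3],[0.37,0.75,1.54,0,-0.15,0],[0.37,0.75,1.54,0,0,0],[0.36,0.75,1.54,0,0,0],[0.36,0.74,1.54,0,0,0],[0,0,0,0,0,0],[0,0,0,0,0,0]]]'
python3 pitch.py|head -2; python3 place.py 10 1.8
```

```text
t: 27.55
ee_pos: [524.6, 189.1, 281.0]
tool_rot: [[-0.97, -0.242, -0.03], [-0.242, 0.97, -0.008], [0.031, -0.001, -1.0]]
wrist_force: [0.8, -0.4, -1.3]
finger_gap: 0.2
n 5449 pole in tool: pitch dz/dx deg 1.79 yaw 0.36 at [ 55.706 158.137] rear max x 86.3 y -0.9 z world min 25.0
tool pitch -1.78 F [ 0.8 -0.4 -1.3] tcp [524.6 189.1 281. ] t 27.55
pos [525.2 188.9 281.7] q [-31.8  14.8   8.7 104.9  -2.8  62.2  81.9] F [ 0.1 -0.6 -1.9] gap 0.203 t 27.7
turn(tool,deg) [-0.03  0.09 -0.05]  shift before turn (cm) [-0.17  0.05  7.15]  shift after turn [-0.18  0.04  7.15]
```

```bash
python3 -m jog '[[[-0.06,0.02,1.5,0,0,0],[-0.06,0.02,1.5,0,0,0],[-0.05,0,1.5,0,0,0],[0,0,1.4,0,0,0],[0,0,1.0,0,0,0],[0,0,0,0,0,0],[0,0,0,0,0,0]]]'
python3 place.py 0 1.8
python3 -m jog '[[[0,0,0.2,0,0,0],[0,0,0.2,0,0,0],[0,0,0.2,0,0,0],[0,0,0,0,0,0]]]'
python3 place.py 0 1.8
```

```text
t: 28.4
ee_pos: [524.1, 189.5, 211.5]
tool_rot: [[-0.97, -0.242, -0.031], [-0.242, 0.97, -0.008], [0.032, -0.001, -0.999]]
wrist_force: [-0.5, -0.1, -1.9]
finger_gap: 0.202
pos [524.1 189.5 211.5] q [-31.4  19.6   8.2 108.2  -3.7  54.3  82.6] F [-0.5 -0.1 -1.9] gap 0.202 t 28.4
turn(tool,deg) [-0.04 -0.03 -0.01]  shift before turn (cm) [-0.08 -0.04  1.13]  shift after turn [-0.08 -0.05  1.13]
t: 28.8
ee_pos: [523.8, 189.4, 205.5]
tool_rot: [[-0.97, -0.242, -0.031], [-0.242, 0.97, -0.008], [0.032, -0.001, -0.999]]
wrist_force: [-0.1, -0.4, -0.7]
finger_gap: 0.199
pos [523.8 189.4 205.5] q [-31.3  20.    8.2 108.4  -3.8  53.6  82.7] F [-0.1 -0.4 -0.7] gap 0.199 t 28.8
turn(tool,deg) [-0.04 -0.02 -0.01]  shift before turn (cm) [-0.1  -0.04  0.54]  shift after turn [-0.1  -0.04  0.54]
```

```bash
python3 -m jog '[[[0,0,0.1,0,0,0],[0,0,0.1,0,0,0],[0,0,0.1,0,0,0],[0,0,0.1,0,0,0],[0,0,0,0,0,0]]]'
python3 -m jog '[[[0,0,0.06,0,0,0],[0,0,0,0,0,0]]]'
python3 -m jog '[[[0,0,0.06,0,0,0],[0,0,0,0,0,0],[0,0,0,0,0,0]]]'
```

```text
t: 29.3
ee_pos: [523.7, 189.4, 201.4]
tool_rot: [[-0.97, -0.242, -0.031], [-0.242, 0.97, -0.008], [0.032, -0.001, -0.999]]
wrist_force: [-0.5, -0.6, -0.3]
finger_gap: 0.195
t: 29.5
ee_pos: [523.7, 189.4, 201.0]
tool_rot: [[-0.97, -0.242, -0.031], [-0.242, 0.97, -0.008], [0.032, -0.001, -0.999]]
wrist_force: [-0.6, 0.1, -0.8]
finger_gap: 0.198
t: 29.8
ee_pos: [523.7, 189.4, 200.4]
tool_rot: [[-0.97, -0.242, -0.031], [-0.242, 0.97, -0.008], [0.032, -0.001, -0.999]]
wrist_force: [-0.1, -0.6, -2.3]
finger_gap: 0.203
```

```bash
for i in 1; do python3 -m jog '[[[0,0,0.06,0,0,0],[0,0,0,0,0,0]]]'; python3 -m jog '[[[0,0,0.06,0,0,0],[0,0,0,0,0,0]]]'; done | grep -E "ee_pos|force"
```

```text
ee_pos: [523.7, 189.4, 200.1]
wrist_force: [-1.1, -0.6, 3.7]
ee_pos: [523.7, 189.4, 200.1]
wrist_force: [-3.8, -2.3, 10.5]
```

```bash
python3 pitch.py | head -2; python3 -m jog '[[[0,0,0.06,0,0,0],[0,0,0,0,0,0]]]'| grep -E "ee_pos|force"
```

```text
n 5461 pole in tool: pitch dz/dx deg 1.9 yaw -0.15 at [ 55.742 158.19 ] rear max x 86.3 y -0.9 z world min 25.0
tool pitch -1.8 F [-3.8 -2.3 10.5] tcp [523.7 189.4 200.1] t 30.2
ee_pos: [523.7, 189.4, 200.0]
wrist_force: [-5.8, -2.2, 16.4]
```

Contact is firm at the original height. I'll ease off and release with the fingers only part open, because the bearers are close.

```bash
python3 -m jog '[[[0,0,-0.08,0,0,0],[0,0,-0.06,0,0,0],[0,0,0,0,0,0]]]' | grep -E "ee_pos|force"
python3 -m jog '[[[0,0,0,0,0,0],[0,0,0,0,0,0],[0,0,0,0,0,0],[0,0,0,0,0,0]]]' 0.45 20
python3 -m jog '[[[0,0,-0.5,0,0,0],[0,0,-1,0,0,0],[0,0,-1.5,0,0,0],[0,0,-2.5,0,0,0],[0,0,-3,0,0,0],[0,0,-3,0,0,0],[0,0,-3,0,0,0],[0,0,-3,0,0,0],[0,0,-3,0,0,0],[0,0,0,0,0,0]]]'
python3 - <<'E'
from plan import *
P=optics.camera_params("wrist"); p,d=optics.capture("wrist"); cv2.imwrite("pics/w9.png",p); w=cloud(P,d)
m=(w[...,2]>38)&(w[...,2]<50)&((p[...,2].astype(int)-p[...,0])>25)&(np.hypot(w[...,0]-500,w[...,1]-183)<90)&(np.abs((w[...,1]-183)*.97-(w[...,0]-500)*.242)<20); q=w[m]
print("handle",rect(q[:,:2]),np.median(q[:,2])); b=np.linalg.lstsq(np.c_[q[:,:2],np.ones(len(q))],q[:,2],rcond=None)[0]; print("slope deg along pole",np.degrees(b[:2]@[.97,.242]))
for c in ("side","scene"):
    im,_=optics.capture(c); cv2.imwrite(f"pics/{c}9.png",im)
    for n in ("pole","saucer","keyring","hairclip","tub","radio","mug"): print(c,n,[(round(r["score"],2),np.round(r["centre"]).tolist()) for r in models.find_in(c,n)][:2])
a=cv2.imread("pics/w9.png"); b=cv2.imread("pics/side9.png"); cv2.imwrite("pics/fin.png",np.hstack([cv2.resize(a,(400,300)),cv2.resize(b,(400,300))]))
E
```

```text
ee_pos: [523.7, 189.4, 200.1]
wrist_force: [-0.4, -1.0, 2.4]
t: 31.25
ee_pos: [523.7, 189.4, 199.9]
tool_rot: [[-0.97, -0.242, -0.031], [-0.242, 0.97, -0.008], [0.032, -0.001, -0.999]]
wrist_force: [0.6, -0.2, -0.6]
finger_gap: 0.427
t: 32.25
ee_pos: [530.7, 191.1, 411.0]
tool_rot: [[-0.97, -0.241, -0.023], [-0.241, 0.97, -0.004], [0.023, 0.001, -1.0]]
wrist_force: [1.0, 0.0, 0.2]
finger_gap: 0.447
handle ((497.87310791015625, 181.5677490234375), (128.2286834716797, 17.173946380615234), 13.649030685424805) 43.7900338978718
slope deg along pole 0.09204829458445664
side pole [(0.91, [513.0, 186.0, 44.0])]
side saucer [(0.67, [472.0, -124.0, 6.0])]
side keyring []
side hairclip []
side tub [(0.75, [733.0, 233.0, 42.0])]
side radio [(0.95, [578.0, 450.0, 95.0])]
side mug [(0.82, [413.0, -451.0, 44.0])]
scene pole [(0.92, [527.0, 186.0, 38.0])]
scene saucer [(0.76, [432.0, -124.0, 17.0])]
scene keyring [(0.68, [434.0, -123.0, 13.0]), (0.51, [586.0, -0.0, -0.0])]
scene hairclip [(0.7, [720.0, 117.0, 13.0])]
scene tub [(0.86, [744.0, 228.0, 48.0])]
scene radio [(0.96, [621.0, 442.0, 106.0])]
scene mug [(0.56, [408.0, -449.0, 44.0])]
```

View pics/fin.png

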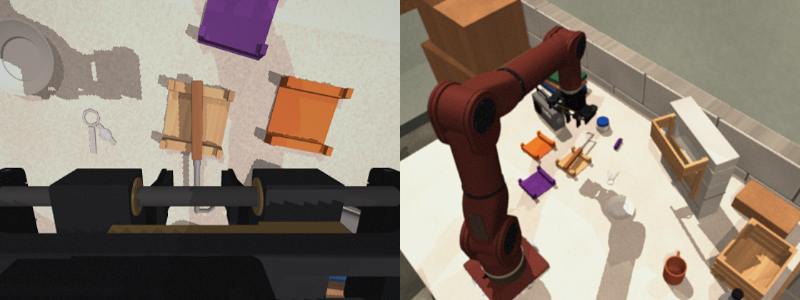

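The pole lies level on the pine rest, within about 2 mm of where it was and with the hook on the same side. The things around are in place. A last shutter check, then I hand in.

```bash
python3 pitch.py 2>&1 | grep shutter; python3 -c "
from workcell import finish_job,status
print(status.state()['t']); print(finish_job())"
```

```text
33.15
the job is handed in; nothing more can be done
None
```

The shutter is drawn down to its stop and the pole is back on the pine rest; I handed the job in at about 33 s of the 72 s.

I took the pole, threaded its hook through the eye under the pelmet and pulled straight down. At the stop the force rose sharply, to about 8 N, and the shutter no longer followed the hand. The hook then came out without any side force.

**Pole:** it lies level (0.1°), about 2 mm from where it lay, with the same heading and the hook on the same side. When I set it down, I pressed slightly past first contact and the force reached about 16 N. I eased that off before opening the fingers.

**Shutter:**
- The pole's position at the stop put the eye's centre at about 180 mm, the full 90 mm of travel. The side camera showed only 87–88 mm, a difference within its noise.
- The last reading, just after unhooking, showed the shutter holding at its lowest position.
- One more shutter check before handing in printed nothing, because its script needs the pole in the grip. I did not repeat it.

**Things around:** the saucer, tub, mug, hair clip and key ring read in place. The hair clip and key ring were found from only one camera at the end. The radio was in place in one view and about 7–10 mm off in the other, where the arm partly hid it.

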